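# Queue specimen jars in the loading lane

## Robot

A 6-joint arm with a two-finger parallel gripper is mounted at the origin on the work surface. World frame = base frame: x ahead of the robot, y to its left, z up, the work surface at z = 0. Lengths are in mm, angles in rad, forces in N, time in s.
With the tool pointing down it reaches from about 350 to 1000 mm from the base axis. Payload 7.1 kg.
Tool frame: the origin (TCP) lies at the very end of the fingers, on their centre line; the grasp point (between the pads) lies 19 mm behind it; z points along the fingers, y is the line along which they close (so a half turn about z gives the same grasp; the last joint's range is limited). The gripper opens to 85 mm and grips with 20 to 120 N. Pads are 22 mm wide; open, the fingers measure 114 mm over their backs; the gripper's body (76 mm by 85 mm) begins 54 mm behind the grasp point. The pads swing forward as they close: fully open they stand 13 mm farther back than shut.
Start: joints at [-1.171, 0.423, 1.63, -0, 1.089, -0.019], TCP at [254.18, -570.962, 231.319] pointing down, gripper open.
Joint ranges: [-3, 3], [-0.9, 2.11], [0.09, 2.58], [-1.31, 4.45], [0.11, 2.69], [-2.54, 2.54]. Speed limits (rad/s): [2.39, 2.39, 3.01, 3.14, 3.14, 3.14].

## Interface

Orientations are given as a unit quaternion [x, y, z, w].
In Python, from rig import * gives the robot as it stands.
- The arm moves only by the shell command python3 -m jog 'ROWS' [FORCE]. ROWS is JSON, a list of rows, each a list of 7 numbers: the shift along the tool's x, y, z in mm, then the turn, a rotation vector about the tool's x, y, z in degrees, then the closure, from -1 (fully open) to 1 (shut). In form: [[dx, dy, dz, wx, wy, wz, jaw], ...]. A call has 1 to 10 rows; each row shifts and turns the commanded pose from where the row before left it, along the tool's axes as they then stand; what a row does not reach is not made up. A row lasts 1/10 s, in which the tool goes at most 50 mm and 8.59 degrees, less where a joint would pass 70% of its speed; a pose out of reach is approached as far as the arm can. A call is refused whole if a number of a shift passes 50 or a number of a turn 8.59, either way. A call with a gripper value outside its range is refused whole. The fingers move at their own pace and stop on an object; FORCE is the grip in N (left out, the last holds). Time passes only in rows, so rows that do not move let the fingers close. It gives the time, the measured TCP pose, the force, the opening and the grip force at its end, in the units of the state.
- read_state(): the state, without advancing time (a new reading comes with each control period).
- grab_frame(name): name is "scene" or "top" or "wrist"; returns the picture (384x512x3 uint8, red, green, blue); there is no depth.
- camera_params(name): a dict with "K" (3x3 intrinsics, pixels), "R" (3x3) and "t" (3): a world point X has camera coordinates R X + t; the wrist camera has in their place "mount" (4x4, takes a point from camera to tool coordinates, whose origin is the TCP and whose axes are the flange's). Camera axes: x right, y down, z forward; pixel columns grow to the right and rows downward; lengths in mm; the calibration is good to about 2 mm. The wrist camera is an equidistant fisheye: a pixel r from the principal point sees the ray r / f radians off the axis. A picture is of the moment at which its call begins: read the wrist's pose just before it. camera_params takes no time and is no camera call.
- hand_in(): hands the job in; it is judged then, once.
Trained networks look in the newest picture that a camera, given by its name, has taken for a name from the list of things; names that differ only in an ending like _2 or _b are one class to them, and where a whole thing is asked for, a point or a joint stands for the part that bears it (a point fixed in the world has none). Each returns a list of dicts, best first, with "conf" (0 to 1); they miss things now and then, are a little off and sometimes report something else, mostly with a low value. They report only what shows in the picture. A call takes as long as a camera call. They do not tell look-alikes from the thing itself.
- masks_of(camera, label): "region" (384x512 bool, what is visible of it) and "point" ([column, row] in pixels, amid what is visible of it).
- landmark_of(camera, label): "point" ([column, row] in pixels: a listed point, or the origin of a listed thing).
The state is a dict: "time_s": time; "qpos": joint angles; "joint_velocities": joint speeds; "effort": joint torques, N m; "ee_pos": TCP position; "orientation": TCP orientation; "force": force on the tool from outside, world axes, zero at the start; "moment": the same for the moment, N m; "finger_gap": finger opening in mm; "grip_force": force on a finger pad.
Only numpy, scipy, OpenCV 4.12 (cv2) and the standard library are available. Lean on these libraries where they do the work, as an engineer would, in place of code of your own. Each camera call takes 0.05 s, during which the arm holds its last target. There are 200 camera calls.

## Task

Slide the three specimen jars along the bench, upright and never lifted off it, into the loading lane so that they stand in single file between its rails, the two short jars first and the tall jar last, next to the gate. Then slide the gate fully across the lane mouth behind them and let go. Do not disturb the tube rack, the dropper bottle or the spare cap.

Things in the scene. Friction and masses are not known exactly. Their poses are not given: they have to be found in the camera images.
- lane: aluminium loading lane fixed to the bench, open-topped, no floor of its own. Origin on the bench at the middle of the mouth, on the gate's line; +y runs along the lane to the end stop, x across. Two straight rails 40 mm high, 6 mm thick, inner faces at x = -36 and +36 mm, from y = 9 to 210 mm. On the -x side two low guides (14 mm high, x = -151 to -51, y = -11 to 11 mm) carry the parked gate.
- lane_stop (a point): middle of the end stop's inner face at bench level, 209 mm along the lane's y from its origin (axes as the lane's; stop 8 mm thick, 40 mm high). The three jars (3 x 66 mm) fit between it and the closed gate with 8 mm to spare: the last jar's centre must be at least 36 mm past the gate's line.
- lane_lead (a point): bench-level point on the lane's middle line at the wide end of the flared lead-in, 60 mm before the gate's line (lane y = -60 mm; axes as the lane's). The two lead-in walls, 40 mm high, 5 mm thick, narrow from x = -68/+68 mm here to x = -38/+38 mm at lane y = -9 mm.
- gate (a joint): sliding steel gate: plate 84 mm long, 6 mm thick, 40 mm high, on the lane's y = 0 line. Value in m: 0 = parked clear of the mouth on the lane's -x side (plate centre at x = -100 mm); grows as it moves along the lane's +x; 0.100 = fully across the mouth (plate centre at x = 0, against its stop). Starts at 0 to 0.018; about 1.5 N of friction, stays where it is left.
- gate_grip (a point): grip point of the gate's black upright post, 16 x 16 mm and 42 mm tall (z 46 to 88 mm above the bench); this point is 69 mm above the bench on the post's axis, 22 mm in front of the gate plate (on the lane's -y side). It moves with the gate; its axes are the lane's.
- jar_a: closed specimen jar, one of two alike short ones: white cylinder 66 mm in diameter, 50 mm high, paper label band, under a red screw cap 56 mm in diameter, 14 mm high (64 mm in all, about 120 g, varies). Loose, upright on the bench, on which it slides. Origin at the centre of its underside, z up along its axis.
- jar_b: closed specimen jar, one of two alike short ones: white cylinder 66 mm in diameter, 50 mm high, paper label band, under a red screw cap 56 mm in diameter, 14 mm high (64 mm in all, about 120 g, varies). Loose, upright on the bench, on which it slides. Origin at the centre of its underside, z up along its axis.
- jar_tall: closed specimen jar, the only tall one, goes in last: white cylinder 66 mm in diameter, 76 mm high, paper label band, under a red screw cap 56 mm in diameter, 14 mm high (90 mm in all, about 170 g, varies). Loose, upright on the bench, on which it slides. Origin at the centre of its underside, z up along its axis.
- tube_rack: green tube rack, 70 x 200 mm, 56 mm high, with three glass tubes standing up to 96 mm; loose, long side along its y; origin under its centre. Leave alone.
- dropper: amber dropper bottle with a black rubber bulb, 38 mm in diameter, 86 mm tall; loose; origin under its centre. Leave alone.
- spare_cap: spare red screw cap lying on the bench, 56 mm in diameter, 14 mm high; loose; origin under its centre. Leave alone.
Not all that is in view belongs to the job. What is shaped like the jar_tall but yellow is not meant.

How it is judged:
By the outcome, as a careful person would: the job done as asked, in the order asked, and still so for the second after the job is handed in, with the robot touching nothing.
It also fails if it takes over 72 s, if anything falls off the work surface, if the arm or the gripper's body presses on something with over 40 N, if the wrist force passes 120 N, or if a joint passes its speed limit or range.

## Working session

There is one attempt and no reset: what is moved stays moved. The work goes in short steps, Python scripts to look and compute and a shell command to move; the robot and the scene stay as the last step left them, time stands still between calls to the robot, and variables do not carry over. Pictures are saved under pics/ and viewed, at most 10 in all, crops included, and the job is handed in when it is done.

```bash
mkdir -p pics; ls; cat > h.py <<'E'
from rig import *
import numpy as np, cv2
def ray_pt(cam,px,z):
    c=camera_params(cam);K,R,t=map(np.array,(c["K"],c["R"],c["t"]))
    d=R.T@np.linalg.solve(K,[px[0],px[1],1.]);o=-R.T@t
    return o+d*(z-o[2])/d[2]
def proj(cam,X):
    c=camera_params(cam);p=np.array(c["K"])@(np.array(c["R"])@np.array(X,float)+np.array(c["t"]));return p[:2]/p[2]
E
python3 - <<'E'
from h import *
for n in("scene","top"):
    im=grab_frame(n); cv2.imwrite(f"pics/{n}0.png",cv2.resize(im[:,:,::-1],(800,600)))
    for l in("lane_stop","lane_lead","lane","gate_grip","gate","jar_a","jar_tall","tube_rack","dropper","spare_cap"):
        try:
            for r in landmark_of(n,l)[:5]:
                z=69 if l=="gate_grip" else 0
                print(n,l,round(r["conf"],2),np.round(r["point"],1),np.round(ray_pt(n,r["point"],z)))
        except Exception as e: print(n,l,e)
print(read_state())
E
```

```text
pics
scene lane_stop 0.89 [376.8 221. ] [533. 307.   0.]
scene lane_lead 0.57 [283.5 209.6] [554.  38.   0.]
scene lane_lead 0.27 [190.4 188.1] [ 532. -275.    0.]
scene lane 0.75 [301.5 207.6] [532.  88.   0.]
scene gate_grip 0.67 [296.  170.2] [444.  50.  69.]
scene gate it knows: dropper, gate_grip, jar, jar_tall, lane, lane_lead, lane_stop, spare_cap, tube_rack
scene jar_a 0.93 [244.1 182.5] [ 461. -117.    0.]
scene jar_a 0.78 [190.  188.8] [ 536. -275.    0.]
scene jar_tall 0.92 [235.1 254.3] [753. -43.  -0.]
scene jar_tall 0.75 [208.6 225.7] [ 674. -152.    0.]
scene jar_tall 0.59 [263.1 297.9] [859.  64.   0.]
scene tube_rack 0.65 [404.8 192.9] [384. 385.   0.]
scene tube_rack 0.47 [283.9 209.1] [552.  39.   0.]
scene tube_rack 0.21 [296.2 169.7] [350.  33.   0.]
scene dropper 0.63 [292.3 266.6] [753. 110.  -0.]
scene spare_cap 0.6 [137.  215.8] [ 690. -373.    0.]
top lane_stop 0.87 [162.3 214.6] [534. 293.   0.]
top lane 0.66 [228.5 211.7] [542.  91.   0.]
top gate_grip 0.64 [241.7 239.2] [451.  49.  69.]
top gate it knows: dropper, gate_grip, jar, jar_tall, lane, lane_lead
[... 484 characters left out ...]
e_s': 1.0, 'qpos': array([-1.17099613e+00,  4.23090966e-01,  1.62992564e+00,  2.11507684e-05,
        1.08862388e+00, -1.89937624e-02]), 'joint_velocities': array([-0.00112764, -0.00075118,  0.00107389,  0.00019532,  0.00097963,
       -0.00140925]), 'effort': array([-4.92265681e-04, -5.57349050e+01, -2.82152885e+01, -1.31730217e-04,
        8.47422361e-04,  5.64544251e-06]), 'ee_pos': array([ 254.17935956, -570.9384361 ,  231.31461311]), 'orientation': array([ 9.78157461e-01,  2.07865293e-01,  4.67368110e-06, -2.52587737e-05]), 'force': array([ 0.07380922, -0.42034704,  0.03208865]), 'moment': array([ 0.01206206, -0.02377288, -0.01472988]), 'grip_force': 0.0, 'finger_gap': 85.3167778417184}
```

View pics/top0.png

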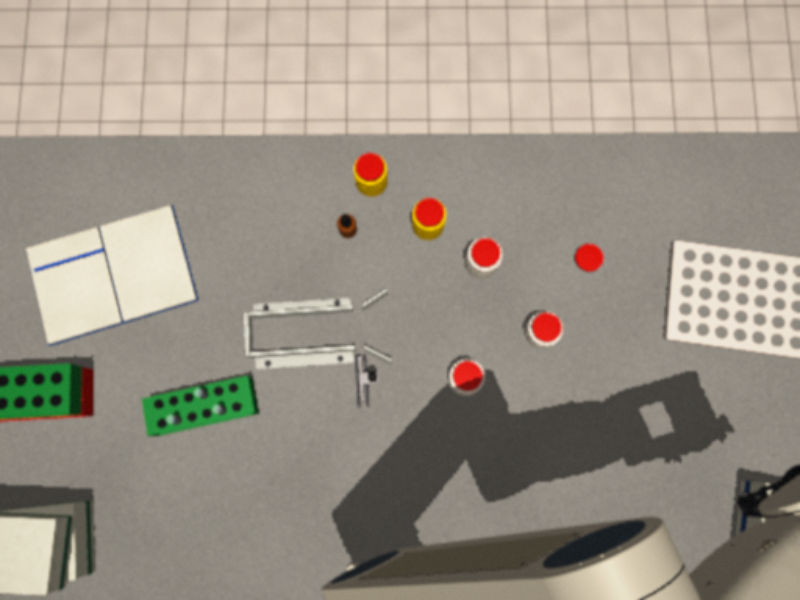

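View pics/scene0.png

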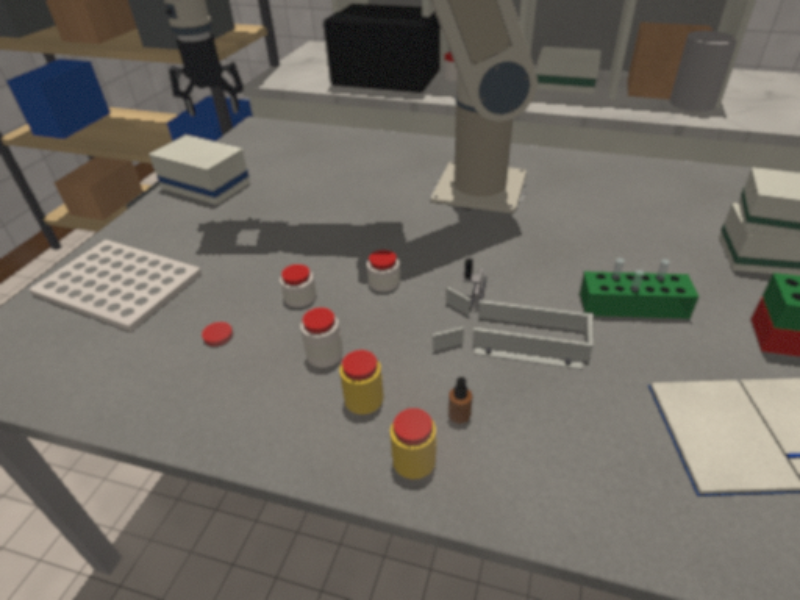

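The lane runs along about world +y, with its mouth towards the jars and the gate on the robot side. In the top picture (800 px wide):
- **White jars:** short at (467,376) and (545,328), tall at (485,252).
- **Leave alone:** the yellow look-alikes at (370,170) and (430,215), and the spare cap at (589,257), which is flat.

Next I'll turn the tool to match the lane and survey with the wrist camera.

```bash
cat >> h.py <<'E'
from scipy.spatial.transform import Rotation as Ro
def wpose():
    s=read_state();c=camera_params("wrist");M=np.array(c["mount"]);T=np.eye(4)
    T[:3,:3]=Ro.from_quat(s["orientation"]).as_matrix();T[:3,3]=s["ee_pos"];return np.array(c["K"]),T@M
def wray(P,px,z):
    K,T=P;u=np.array([(px[0]-K[0,2])/K[0,0],(px[1]-K[1,2])/K[1,1]]);r=np.hypot(*u)
    d=T[:3,:3]@np.array([*(u*np.sinc(r/np.pi)),np.cos(r)]);o=T[:3,3];return o+d*(z-o[2])/d[2]
def wproj(P,X):
    K,T=P;p=T[:3,:3].T@(np.array(X,float)-T[:3,3]);th=np.arctan2(np.hypot(p[0],p[1]),p[2]);u=p[:2]/np.hypot(p[0],p[1])*th
    return np.array([K[0,0]*u[0]+K[0,2],K[1,1]*u[1]+K[1,2]])
def look(n,labels,save=True):
    P=wpose();im=grab_frame("wrist")
    if save: cv2.imwrite(f"pics/{n}.png",cv2.resize(im[:,:,::-1],(800,600)));np.savez(f"pics/{n}.npz",im=im,K=P[0],T=P[1])
    for l,z in labels:
        for r in landmark_of("wrist",l)[:4]:print(l,round(r["conf"],2),np.round(r["point"],1),np.round(wray(P,r["point"],z),1))
    return P,im
E
python3 -m jog '[[0,0,-10,0,0,-8.5,-1],[0,0,-10,0,0,-8.5,-1],[0,0,-10,0,0,-8.5,-1],[0,0,-10,0,0,-8.5,-1],[0,0,-10,0,0,-8.5,-1],[0,0,-10,0,0,-8.5,-1],[0,0,-10,0,0,-8.5,-1],[0,0,-10,0,0,-8.5,-1]]'
python3 -m jog '[[40,19,0,0,0,0,-1],[40,19,0,0,0,0,-1],[40,19,0,0,0,0,-1],[40,19,0,0,0,0,-1],[40,19,0,0,0,0,-1],[40,19,0,0,0,0,-1],[40,19,0,0,0,0,-1],[40,19,0,0,0,0,-1],[0,0,0,0,0,0,-1]]'
python3 - <<'E'
from h import *
look("w1",[("jar_a",0),("jar_tall",0)])
print(camera_params("wrist"))
E
python3 -m jog '[[40,19,0,0,0,0,-1],[40,19,0,0,0,0,-1],[40,19,0,0,0,0,-1],[40,19,0,0,0,0,-1],[40,19,0,0,0,0,-1],[40,19,0,0,0,0,-1],[40,19,0,0,0,0,-1],[40,19,0,0,0,0,-1],[0,0,0,0,0,0,-1]]'
python3 - <<'E'
from h import *
look("w2",[("lane_stop",0),("lane_lead",0),("lane",0),("gate_grip",69)])
E
```

```text
time_s: 1.8
ee_pos: [254.1, -570.9, 311.7]
orientation: [0.692, 0.721, 0.0, -0.0]
force: [-0.4, -0.0, -1.3]
finger_gap: 85.5
grip_force: 0.0
time_s: 2.7
ee_pos: [396.2, -242.0, 311.5]
orientation: [0.693, 0.721, 0.001, -0.0]
force: [-0.1, -0.9, -0.4]
finger_gap: 85.4
grip_force: 0.0
jar_a 0.9 [339.9 175.7] [ 538.4 -268.6    0. ]
jar_a 0.86 [290.3  73. ] [ 447.  -112.4    0. ]
jar_tall 0.81 [492.   19.9] [842.   66.3  -0. ]
jar_tall 0.67 [421.  114.3] [ 675.8 -152.2    0. ]
jar_tall 0.6 [462.5  67.9] [761.7 -53.   -0. ]
{'K': array([[297.31863964,   0.        , 253.14532606],
       [  0.        , 297.31863964, 199.3063817 ],
       [  0.        ,   0.        ,   1.        ]]), 'mount': array([[-9.58666772e-05, -9.45904631e-01, -3.24444787e-01,
         8.30415406e+01],
       [ 9.99999913e-01,  4.14242211e-05, -4.16249657e-04,
         1.83546225e-01],
       [ 4.07172350e-04, -3.24444799e-01,  9.45904544e-01,
        -1.43457821e+02],
       [ 0.00000000e+00,  0.00000000e+00,  0.00000000e+00,
         1.00000000e+00]])}
time_s: 3.75
ee_pos: [538.0, 81.6, 311.2]
orientation: [0.694, 0.72, 0.001, 0.0]
force: [-0.6, -1.5, 0.2]
finger_gap: 85.0
grip_force: 0.0
lane_stop 0.78 [255.  20.] [533.5 292.1   0. ]
gate_grip 0.97 [187.1 178.5] [449.1  59.4  69. ]
```

View pics/w2.png

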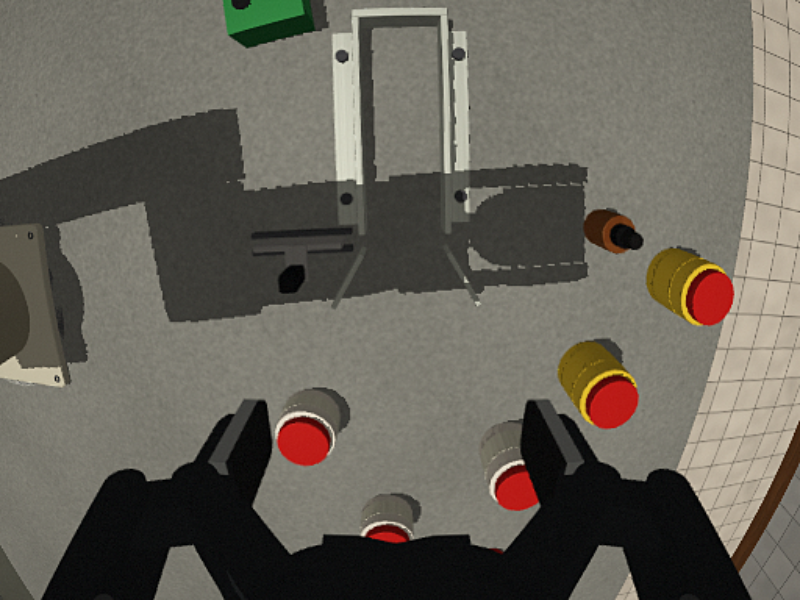

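View pics/w1.png

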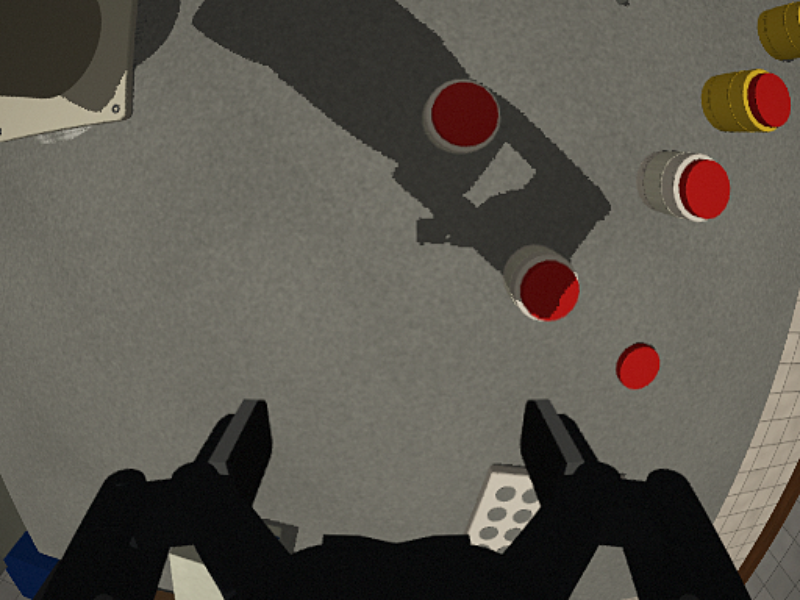

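```bash
cat > fit.py <<'E'
from h import *
from scipy.optimize import minimize
d=np.load("pics/w2.npz");P=(d["K"],d["T"]);im=d["im"]
e=cv2.Canny(cv2.cvtColor(im,cv2.COLOR_RGB2GRAY),40,110)
D=cv2.distanceTransform(255-e,cv2.DIST_L2,5)
L=[((s*x,9,40),(s*x,209,40)) for s in(-1,1) for x in(36,42)]+[((-36,209,40),(36,209,40)),((-42,217,40),(42,217,40))]
L+=[((s*38,-9,40),(s*68,-60,40)) for s in(-1,1)]
def W(p,q):
    c,s=np.cos(p[2]),np.sin(p[2]);return [p[0]+c*q[0]-s*q[1],p[1]+s*q[0]+c*q[1],q[2]]
S=[np.array(a)+(np.array(b)-a)*t for a,b in L for t in np.linspace(0,1,40)]
def cost(v):
    p=(v[0],v[1],v[2]/50);u=np.array([wproj(P,W(p,q)) for q in S])
    return np.minimum(cv2.remap(D,u[:,0].astype(np.float32)[None],u[:,1].astype(np.float32)[None],1,borderMode=1),5).mean()
best=min((minimize(cost,(x,y,t),method="Nelder-Mead",options=dict(initial_simplex=[(x,y,t),(x+5,y,t),(x,y+5,t),(x,y,t+1.5)])) for x in(536,542) for y in(80,86) for t in(0,2)),key=lambda r:r.fun)
p=(best.x[0],best.x[1],best.x[2]/50);print("lane",np.round(p[:2],1),np.degrees(p[2]),best.fun)
for n,q in(("stop",(0,209,0)),("lead",(0,-60,0)),("grip0",(-100,-22,69)),("gate100",(0,-22,69))):print(n,np.round(W(p,q),1))
o=cv2.resize(im[:,:,::-1],None,fx=3,fy=3,interpolation=2)
for a,b in L:
    u=[tuple(int(x) for x in wproj(P,W(p,np.array(a)+(np.array(b)-a)*t))*3+1) for t in np.linspace(0,1,20)]
    for i,j in zip(u,u[1:]):cv2.line(o,i,j,(0,0,255),1)
cv2.imwrite("pics/fit.png",o[0:600,400:1200])
d=np.load("pics/w1.npz");P=(d["K"],d["T"]);h=cv2.cvtColor(d["im"],cv2.COLOR_RGB2HSV)
m=((h[...,0]<6)|(h[...,0]>174))&(h[...,1]>180)&(h[...,2]>60)
n,l,st,ce=cv2.connectedComponentsWithStats(m.astype(np.uint8))
for i in range(1,n):
    if st[i,4]>150:print(st[i],np.round(ce[i],1),[np.round(wray(P,ce[i],z)[:2]) for z in(14,62,88)])
E
python3 fit.py
```

```text
lane [546.4  88. ] 3.622101514687864 0.5610024929046631
stop [533.2 296.6   0. ]
lead [550.2  28.1   0. ]
grip0 [448.   59.7  69. ]
gate100 [547.8  66.   69. ]
[479  47  27  34 710] [492.4  63.4] [array([828., -29.]), array([781., -43.]), array([755., -51.])]
[ 276   53   43   41 1337] [297.2  72.7] [array([ 455., -113.]), array([ 449., -118.]), array([ 445., -120.])]
[434 102  33  38 951] [450.8 120.4] [array([ 732., -153.]), array([ 695., -154.]), array([ 675., -154.])]
[ 333  167   38   38 1090] [351.5 185.5] [array([ 556., -280.]), array([ 538., -267.]), array([ 528., -260.])]
[395 220  27  29 599] [407.9 234.1] [array([ 683., -365.]), array([ 651., -343.]), array([ 634., -331.])]
```

View pics/fit.png

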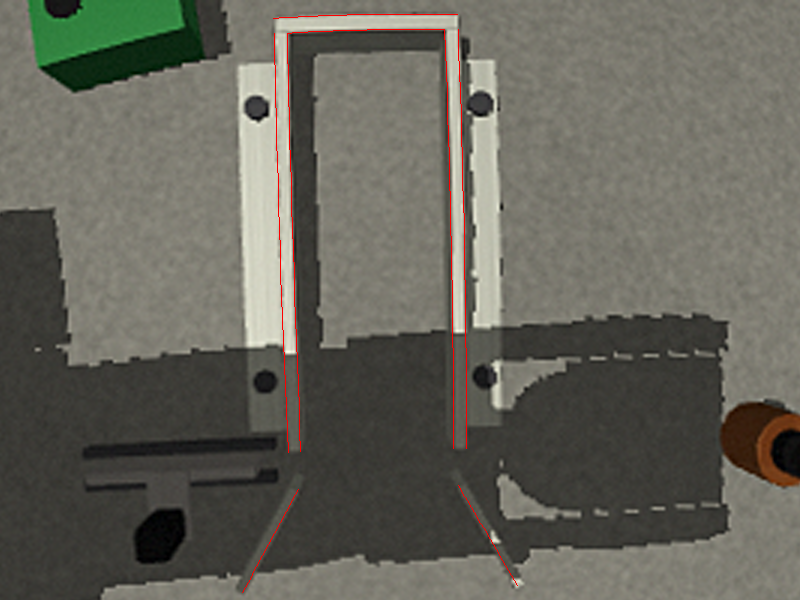

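The fit lies on the rails: lane origin (546.4, 88.0), yaw 3.62°, gate about 1 mm from parked. The wrist view shows the white jars where expected, with the yellow jars and the flat spare cap clear of them. jar_a comes first, so I'll hover over it and re-measure.

```bash
cat >> h.py <<'E'
TH=np.radians(3.62);O=np.array([546.4,88.0])
def lane(p):
    d=np.array(p[:2])-O;c,s=np.cos(TH),np.sin(TH);return np.round([c*d[0]+s*d[1],-s*d[0]+c*d[1]],1)
def caps(ztop):
    P=wpose();im=grab_frame("wrist");h=cv2.cvtColor(im,cv2.COLOR_RGB2HSV)
    m=((h[...,0]<6)|(h[...,0]>174))&(h[...,1]>170)&(h[...,2]>40)
    n,l,st,ce=cv2.connectedComponentsWithStats(m.astype(np.uint8))
    for i in range(1,n):
        if st[i,4]>300:print("cap",st[i],"lane",lane(wray(P,ce[i],ztop)))
    s=read_state();print("tcp lane",lane(s["ee_pos"]),np.round(s["ee_pos"][2],1),"yaw",Ro.from_quat(s["orientation"]).as_rotvec(),"t",s["time_s"])
    cv2.imwrite("pics/last.png",im[:,:,::-1])
E
python3 -m jog '[[-39,-20,20,0,0,-1.5,-1],[-39,-20,30,0,0,0,-1],[-39,-20,30,0,0,0,-1],[-39,-20,30,0,0,0,-1],[-38,-20,30,0,0,0,-1],[0,0,20,0,0,0,-1],[0,0,0,0,0,0,-1],[0,0,0,0,0,0,-1]]'
python3 -c "
from h import *
caps(62)
for r in landmark_of('wrist','jar_a')[:3]:print(r['conf'],r['point'],lane(wray(wpose(),r['point'],0)))"
```

```text
time_s: 4.8
ee_pos: [450.5, -111.9, 158.4]
orientation: [0.686, 0.728, 0.0, -0.0]
force: [0.2, 0.3, 0.8]
finger_gap: 85.6
grip_force: 0.0
cap [ 220  173   63   63 3152] lane [-110.1 -197.3]
cap [ 445  232   45   51 1660] lane [ 137.4 -263.5]
cap [ 299  312   47   41 1335] lane [ -34.2 -347.8]
tcp lane [-107.6 -193.2] 159.0 yaw [2.15241831e+00 2.28649608e+00 1.21568019e-03] t 4.85
0.97 [250.5, 182.1] [-109.6 -194.6]
0.57 [314.7, 301.0] [ -27.2 -353.8]
```

```bash
python3 -m jog '[[-4,-2,30,0,0,0,-1],[0,0,30,0,0,0,-1],[0,0,25,0,0,0,-1],[0,0,15,0,0,0,-1],[0,0,15,0,0,0,-1],[0,0,0,0,0,0,-1],[0,0,0,0,0,0,-1]]' 25
python3 -m jog '[[0,0,0,0,0,0,1],[0,0,0,0,0,0,1],[0,0,0,0,0,0,1],[0,0,0,0,0,0,1],[0,0,0,0,0,0,1],[0,0,0,0,0,0,1],[0,0,0,0,0,0,1]]' 25
python3 - <<'E'
from h import *
caps(62)
print(read_state()["moment"])
E
```

```text
time_s: 5.6
ee_pos: [449.7, -115.0, 43.8]
orientation: [0.685, 0.729, 0.0, 0.001]
force: [0.4, 0.4, -0.0]
finger_gap: 85.4
grip_force: 0.0
time_s: 6.3
ee_pos: [449.0, -115.3, 45.7]
orientation: [0.685, 0.728, 0.0, 0.001]
force: [-8.3, 3.4, 33.7]
finger_gap: 55.5
grip_force: 35.5
cap [ 199  221  109   99 8419] lane [-110.1 -195. ]
tcp lane [-110.  -196.7] 45.7 yaw [2.15166229e+00 2.28767475e+00 8.48321142e-04] t 6.35
[0.47126175 1.43142438 0.08102014]
```

View pics/last.png

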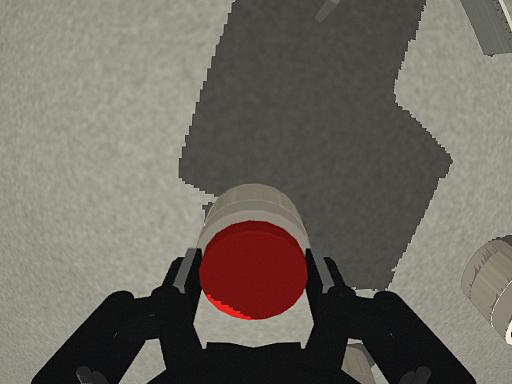

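jar_a is gripped at the cap, centred at pixel (253,268). The fingers are pressing it down with 34 N, so I'll ease that off.

```bash
python3 -m jog '[[0,0,-1,0,0,0,1],[0,0,-0.4,0,0,0,1],[0,0,0,0,0,0,1],[0,0,0,0,0,0,1]]' 25
```

```text
time_s: 6.75
ee_pos: [448.9, -115.3, 45.9]
orientation: [0.685, 0.728, 0.0, 0.0]
force: [-4.1, 0.9, 13.8]
finger_gap: 54.9
grip_force: 40.3
```

```bash
python3 -m jog '[[6,5.5,-0.5,0,0,0,1],[12,11,0,0,0,0,1],[12,11,0,0,0,0,1],[12,11,0,0,0,0,1],[12,11,0,0,0,0,1],[12,11,0,0,0,0,1],[12,11,0,0,0,0,1],[12,11,0,0,0,0,1],[12,11,0,0,0,0,1],[12,11,0,0,0,0,1]]' 25
python3 -m jog '[[8,5.5,0,0,0,0,1],[12,0,0,0,0,0,1],[12,0,0,0,0,0,1],[12,0,0,0,0,0,1],[10,0,0,0,0,0,1],[0,0,0,0,0,0,1]]' 25
python3 - <<'E'
from h import *
s=read_state();print(lane(s["ee_pos"]),s["force"]);caps(64)
E
```

```text
time_s: 7.75
ee_pos: [546.6, 4.8, 46.1]
orientation: [0.685, 0.729, -0.0, 0.0]
force: [-2.6, -4.2, 5.8]
finger_gap: 55.0
grip_force: 34.1
time_s: 8.35
ee_pos: [550.4, 59.0, 47.4]
orientation: [0.685, 0.729, 0.001, 0.002]
force: [0.2, -7.7, 16.2]
finger_gap: 54.9
grip_force: 41.8
[  2.2 -29.2] [ 0.21873126 -7.71879587 16.22749347]
cap [ 199  223  109  100 8385] lane [  2.2 -29. ]
cap [470 355  42  29 854] lane [ 241.9 -172.2]
tcp lane [  2.2 -29.4] 47.3 yaw [2.14856359 2.28642016 0.00432492] t 8.4
```

```bash
python3 -m jog '[[0,-1,0,0,0,0,1],[0,-1,0,0,0,0,1],[0,0,0,0,0,0,1]]' 25
python3 -m jog '[[4,0,0,0,0,0,1],[8,0,0,0,0,0,1],[8,0,0,0,0,0,1],[8,0,0,0,0,0,1],[0,0,0,0,0,0,1]]' 25
python3 - <<'E'
from h import *
s=read_state();print(lane(s["ee_pos"]),s["force"],s["moment"]);caps(64)
E
```

```text
time_s: 8.7
ee_pos: [550.1, 58.7, 47.4]
orientation: [0.685, 0.728, 0.003, 0.003]
force: [4.2, -4.4, 10.4]
finger_gap: 54.6
grip_force: 40.5
time_s: 9.2
ee_pos: [548.2, 86.0, 49.6]
orientation: [0.685, 0.729, 0.002, 0.003]
force: [-2.8, -14.3, 37.5]
finger_gap: 54.6
grip_force: 50.8
[ 1.7 -2.2] [ -2.77558721 -14.33504999  37.52921883] [-2.49842851  0.6879789   0.08963636]
cap [ 200  227  108  102 8495] lane [ 1.6 -6.5]
tcp lane [ 1.7 -2.3] 49.6 yaw [2.14611515 2.28514024 0.00669752] t 9.25
```

View pics/last.png

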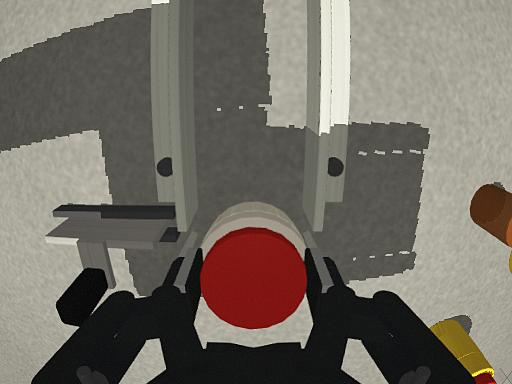

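The jar is binding in the cap grip: the tool has been pushed up 4 mm with 37 N, and less of the front of the body shows at (252,215), so it leans forward. I'll release it and push it low from behind with closed fingers instead.

```bash
python3 -m jog '[[-1,0,0,0,0,0,0.2],[0,0,0,0,0,0,-0.4],[0,0,0,0,0,0,-0.7],[0,0,-10,0,0,0,-0.7],[0,0,-25,0,0,0,-0.7],[0,0,-40,0,0,0,-0.7],[0,0,-25,0,0,0,-0.7],[0,0,0,0,0,0,-0.7]]'
python3 - <<'E'
from h import *
caps(64)
E
```

```text
time_s: 10.05
ee_pos: [547.0, 86.5, 148.7]
orientation: [0.685, 0.728, 0.003, 0.002]
force: [1.0, 0.3, -0.3]
finger_gap: 72.9
grip_force: 0.0
cap [ 221  190   66   64 3237] lane [  1.2 -16.5]
cap [500 226  12  40 322] lane [306.3 -58.9]
cap [431 311  22  26 314] lane [ 236.3 -158. ]
tcp lane [-0.8 -1.7] 146.8 yaw [2.15077569 2.28689564 0.00450603] t 10.1
```

View pics/last.png

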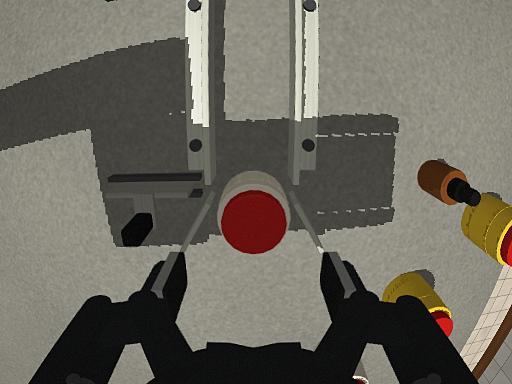

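jar_a stands upright again at pixel (253,222), lane about (1,-16), inside the lead-in. Now I'll push it from behind.

```bash
python3 -m jog '[[-25,1,0,0,0,0,1],[-25,0,0,0,0,0,1],[-22,0,0,0,0,0,1],[0,0,20,0,0,0,1],[0,0,40,0,0,0,1],[0,0,40,0,0,0,1],[0,0,22,0,0,0,1],[0,0,0,0,0,0,1],[0,0,0,0,0,0,1]]'
python3 -m jog '[[5,0,0,0,0,0,1],[5,0,0,0,0,0,1],[5,0,0,0,0,0,1],[10,0,0,0,0,0,1],[10,0,0,0,0,0,1],[10,0,0,0,0,0,1],[10,0,0,0,0,0,1]]'
python3 - <<'E'
from h import *
s=read_state();print(s["finger_gap"]);caps(64)
E
```

```text
time_s: 11.0
ee_pos: [549.3, 14.2, 22.2]
orientation: [0.685, 0.728, -0.001, -0.001]
force: [-0.1, -0.3, 0.2]
finger_gap: 0.1
grip_force: 0.0
time_s: 11.7
ee_pos: [546.7, 70.1, 22.9]
orientation: [0.685, 0.728, 0.0, 0.0]
force: [0.1, -2.1, 1.7]
finger_gap: 0.2
grip_force: 0.7
0.17425755230102988
cap [  184   133   146   142 15999] lane [ 0.6 28.2]
tcp lane [ -0.9 -16.8] 22.9 yaw [-2.15145811e+00 -2.28891578e+00 -3.50570334e-04] t 11.75
```

```bash
python3 -m jog '[[10,0.5,0,0,0,0,1],[15,0.5,0,0,0,0,1],[15,0,0,0,0,0,1],[15,0,0,0,0,0,1],[15,0,0,0,0,0,1],[15,0,0,0,0,0,1],[15,0,0,0,0,0,1],[15,0,0,0,0,0,1],[10,0,0,0,0,0,1],[10,0,0,0,0,0,1]]'
python3 -m jog '[[4,0,0,0,0,0,1],[4,0,0,0,0,0,1],[3,0,0,0,0,0,1],[0,0,0,0,0,0,1]]'
python3 - <<'E'
from h import *
caps(64);s=read_state();print(s["force"])
E
```

```text
time_s: 12.75
ee_pos: [539.4, 204.8, 22.8]
orientation: [0.685, 0.728, -0.0, -0.0]
force: [1.0, -0.9, 0.0]
finger_gap: -0.5
grip_force: 0.4
time_s: 13.15
ee_pos: [538.9, 214.9, 22.9]
orientation: [0.685, 0.728, 0.0, -0.0]
force: [0.6, 0.2, 0.7]
finger_gap: 0.1
grip_force: 0.0
cap [  182   133   147   142 16063] lane [  1.4 173.5]
tcp lane [  0.5 126.9] 22.9 yaw [-2.15288924e+00 -2.28789674e+00 -6.82408839e-05] t 13.2
[ 0.73614981 -0.86142809 -0.29960842]
```

```bash
python3 -m jog '[[2,0,0,0,0,0,1],[2,0,0,0,0,0,1],[0,0,0,0,0,0,1]]'; python3 -m jog '[[1,0,0,0,0,0,1],[1,0,0,0,0,0,1],[0,0,0,0,0,0,1]]'
python3 - <<'E'
from h import *
caps(64);s=read_state();print(s["force"])
E
```

```text
time_s: 13.5
ee_pos: [538.7, 218.9, 22.9]
orientation: [0.685, 0.728, 0.0, 0.0]
force: [0.2, -0.2, -0.7]
finger_gap: -0.1
grip_force: 0.0
time_s: 13.8
ee_pos: [538.4, 220.4, 22.9]
orientation: [0.685, 0.728, -0.0, 0.0]
force: [0.4, -3.8, 1.2]
finger_gap: -0.1
grip_force: 2.0
cap [  182   134   147   141 16014] lane [  1.4 178.7]
tcp lane [  0.4 132.6] 22.9 yaw [ 2.15247043e+00  2.28814365e+00 -9.87639442e-04] t 13.85
[ 0.83553384 -4.62237685  1.09454548]
```

jar_a is seated against the stop, with contact at the predicted position. Next is jar_b.

```bash
python3 -m jog '[[-10,0,0,0,0,0,1],[-10,0,-20,0,0,0,1],[-10,0,-40,0,0,0,0],[-20,0,-40,0,0,0,-1],[-40,-3,-30,0,0,0,-1],[-45,-3,0,0,0,0,-1],[-45,-3,0,0,0,0,-1],[-45,-3,0,0,0,0,-1],[-45,-4,0,0,0,0,-1],[-45,-4,0,0,0,0,-1]]'
python3 -m jog '[[-45,-4,0,0,0,0,-1],[-45,-4,0,0,0,0,-1],[-40,-4,0,0,0,0,-1],[-29,0,0,0,0,0,-1],[0,0,0,0,0,0,-1]]'
python3 - <<'E'
from h import *
caps(63)
for r in landmark_of('wrist','jar_b')[:2]:print(r['conf'],r['point'],lane(wray(wpose(),r['point'],0)))
E
```

```text
time_s: 14.85
ee_pos: [537.4, -96.8, 153.0]
orientation: [0.685, 0.728, 0.0, 0.0]
force: [0.3, 0.4, -0.2]
finger_gap: 85.5
grip_force: 0.0
time_s: 15.35
ee_pos: [535.5, -258.0, 153.0]
orientation: [0.687, 0.727, 0.0, 0.001]
force: [0.5, -0.2, -0.3]
finger_gap: 85.3
grip_force: 0.0
cap [482   0  30  40 927] lane [ 214.9 -149.7]
cap [ 407   65   61   69 3264] lane [ 130.2 -249.4]
cap [ 225  181   65   63 3224] lane [ -29.6 -353.2]
cap [357 257  36  36 668] lane [  91.  -418.2]
tcp lane [ -32.9 -342.6] 152.7 yaw [2.15598697e+00 2.28443301e+00 8.19455199e-04] t 15.4
0.65 [255.6, 193.1] [ -30.5 -352.8]
0.4 [395.9, 98.4] [ 117.8 -247.8]
```

```bash
python3 -m jog '[[-5,2,30,0,0,0,-1],[-5.5,1,40,0,0,0,-1],[0,0,30,0,0,0,-1],[0,0,20,0,0,0,-1],[0,0,10,0,0,0,-1],[0,0,0,0,0,0,-1],[0,0,0,0,0,0,0],[0,0,0,0,0,0,0.4],[0,0,0,0,0,0,0.4],[0,0,0,0,0,0,0.4]]' 20
```

```text
time_s: 16.45
ee_pos: [540.1, -264.7, 24.2]
orientation: [0.685, 0.728, 0.0, 0.001]
force: [0.6, 2.7, 7.6]
finger_gap: 65.1
grip_force: 23.2
```

```bash
python3 -m jog '[[8,1,0,0,0,0,0.4],[14,1.5,0,0,0,0,0.4],[14,1.5,0,0,0,0,0.4],[14,1.5,0,0,0,0,0.4],[14,1.5,0,0,0,0,0.4],[14,1.5,0,0,0,0,0.4],[14,1.5,0,0,0,0,0.4],[14,1.5,0,0,0,0,0.4],[14,1.5,0,0,0,0,0.4],[14,1.5,0,0,0,0,0.4]]' 20
python3 -m jog '[[14,1.5,0,0,0,0,0.4],[14,1.5,0,0,0,0,0.4],[14,1.5,0,0,0,0,0.4],[14,1.5,0,0,0,0,0.4],[14,1.5,0,0,0,0,0.4],[14,1.5,0,0,0,0,0.4],[14,1.5,0,0,0,0,0.4],[14,1.5,0,0,0,0,0.4],[14,1.5,0,0,0,0,0.4],[0,0,0,0,0,0,0.4]]' 20
python3 - <<'E'
from h import *
caps(64)
E
```

```text
time_s: 17.45
ee_pos: [547.0, -130.3, 24.3]
orientation: [0.685, 0.728, 0.001, 0.002]
force: [0.6, -5.3, 8.3]
finger_gap: 65.3
grip_force: 23.2
time_s: 18.45
ee_pos: [552.8, -1.9, 24.3]
orientation: [0.685, 0.729, 0.001, 0.001]
force: [0.4, 5.4, 9.5]
finger_gap: 65.0
grip_force: 23.4
cap [  192   244   123   104 10010] lane [  0.6 -87. ]
tcp lane [  0.7 -90.2] 24.3 yaw [2.15072213 2.2871742  0.0045121 ] t 18.5
```

```bash
python3 -m jog '[[0,0,0,0,0,0,0],[0,0,0,0,0,0,-1],[0,0,0,0,0,0,-1],[0,0,-30,0,0,0,-1],[0,0,-40,0,0,0,-1],[-26,-0.5,0,0,0,0,0],[-28,0,0,0,0,0,1],[0,0,30,0,0,0,1],[0,0,40,0,0,0,1],[0,0,0,0,0,0,1]]'
python3 -m jog '[[4,0,0,0,0,0,1],[5,0,0,0,0,0,1],[5,0,0,0,0,0,1],[10,0,0,0,0,0,1],[12,0,0,0,0,0,1],[12,0,0,0,0,0,1],[12,0,0,0,0,0,1],[12,0,0,0,0,0,1],[0,0,0,0,0,0,1]]'
python3 - <<'E'
from h import *
caps(64);print(read_state()["finger_gap"])
E
```

```text
time_s: 19.5
ee_pos: [549.9, -57.1, 18.6]
orientation: [0.686, 0.728, -0.003, -0.004]
force: [-0.5, 0.4, -0.4]
finger_gap: 12.2
grip_force: 0.0
time_s: 20.4
ee_pos: [549.2, 16.4, 22.7]
orientation: [0.685, 0.729, -0.0, -0.0]
force: [-0.3, -0.1, 0.5]
finger_gap: -0.0
grip_force: 0.0
cap [  184   130   148   143 16209] lane [  0.1 -24.3]
tcp lane [ -1.6 -72.3] 22.7 yaw [-2.15054781e+00 -2.28962603e+00  3.44089803e-04] t 20.45
-0.18052913854504643
```

```bash
python3 -m jog '[[8,1,0,0,0,0,1],[12,0.5,0,0,0,0,1],[12,0,0,0,0,0,1],[12,0,0,0,0,0,1],[12,0,0,0,0,0,1],[12,0,0,0,0,0,1],[12,0,0,0,0,0,1],[12,0,0,0,0,0,1],[12,0,0,0,0,0,1],[12,0,0,0,0,0,1]]'
python3 -m jog '[[8,0,0,0,0,0,1],[5,0,0,0,0,0,1],[4,0,0,0,0,0,1],[2,0,0,0,0,0,1],[1,0,0,0,0,0,1],[0,0,0,0,0,0,1]]'
python3 - <<'E'
from h import *
caps(64);s=read_state();print(s["force"])
E
```

```text
time_s: 21.45
ee_pos: [543.9, 131.6, 22.8]
orientation: [0.685, 0.728, 0.0, 0.0]
force: [-0.9, -1.0, -0.4]
finger_gap: 0.0
grip_force: 0.2
time_s: 22.05
ee_pos: [542.8, 150.4, 22.8]
orientation: [0.685, 0.728, 0.0, -0.0]
force: [-0.5, 0.1, 0.2]
finger_gap: -0.0
grip_force: 0.0
cap [  176     0   159    95 12516] lane [  1.4 166.5]
cap [  181   133   147   142 16051] lane [  0.9 108.7]
tcp lane [ 0.4 62.4] 22.8 yaw [-2.15304844e+00 -2.28770600e+00 -6.82341313e-05] t 22.1
[0.65947662 0.2419987  0.14030978]
```

```bash
python3 -m jog '[[2,0,0,0,0,0,1],[1,0,0,0,0,0,1],[1,0,0,0,0,0,1],[0,0,0,0,0,0,1]]'
python3 -m jog '[[0.7,0,0,0,0,0,1],[0,0,0,0,0,0,1]]'
python3 - <<'E'
from h import *
caps(64);s=read_state();print(s["force"])
E
```

```text
time_s: 22.5
ee_pos: [542.5, 154.5, 22.8]
orientation: [0.685, 0.728, -0.0, 0.0]
force: [0.1, -1.4, 0.9]
finger_gap: -0.1
grip_force: 0.6
time_s: 22.7
ee_pos: [542.4, 154.6, 22.8]
orientation: [0.685, 0.728, -0.0, 0.0]
force: [1.1, -6.1, 0.7]
finger_gap: -0.0
grip_force: 2.7
cap [  176     0   160   107 14287] lane [  1.5 168.6]
cap [  181   134   147   142 16033] lane [  0.8 112.7]
tcp lane [ 0.3 66.7] 22.8 yaw [ 2.15223289e+00  2.28812525e+00 -1.16122635e-03] t 22.75
[ 0.15914119 -5.49473957  0.82311446]
```

```bash
python3 -m jog '[[-10,0,0,0,0,0,1],[-10,0,-20,0,0,0,1],[-20,0,-40,0,0,0,0],[-30,0,-40,0,0,0,-1],[-35,10,-30,0,0,0,-1],[-40,15,-10,0,0,0,-1],[-40,15,0,0,0,0,-1],[-40,15,0,0,0,0,-1],[-40,15,0,0,0,0,-1],[-40,15,0,0,0,0,-1]]'
python3 -m jog '[[-20,15,0,0,0,0,-1],[0,8,0,0,0,0,-1],[0,0,0,0,0,0,-1],[0,0,0,0,0,0,-1]]'
python3 - <<'E'
from h import *
caps(89)
for r in landmark_of('wrist','jar_tall')[:3]:print(r['conf'],r['point'],lane(wray(wpose(),r['point'],0)))
im=cv2.imread("pics/last.png");cv2.imwrite("pics/tall.png",cv2.resize(im[120:340,120:400],None,fx=2.5,fy=2.5))
E
```

```text
time_s: 23.75
ee_pos: [646.2, -146.1, 162.9]
orientation: [0.685, 0.728, 0.0, -0.0]
force: [0.3, 0.6, 0.6]
finger_gap: 85.6
grip_force: 0.0
time_s: 24.15
ee_pos: [669.4, -161.6, 162.4]
orientation: [0.685, 0.729, -0.0, -0.001]
force: [-0.5, -0.2, 0.3]
finger_gap: 85.9
grip_force: 0.0
cap [453   0  40  12 340] lane [301.1 -66.9]
cap [ 343   43   69   70 3800] lane [ 200.5 -151.6]
cap [ 231  165   71   70 3838] lane [ 116.4 -248.2]
cap [ 237  314   41   34 1114] lane [ 110.3 -384.4]
tcp lane [ 106.9 -256.6] 162.5 yaw [-2.15039479e+00 -2.28848655e+00  7.38610732e-04] t 24.2
0.85 [423.0, 3.1] [299.9 -43.2]
0.69 [262.8, 175.5] [ 117.1 -251.8]
0.63 [344.8, 86.6] [ 202. -155.]
```

View pics/tall.png

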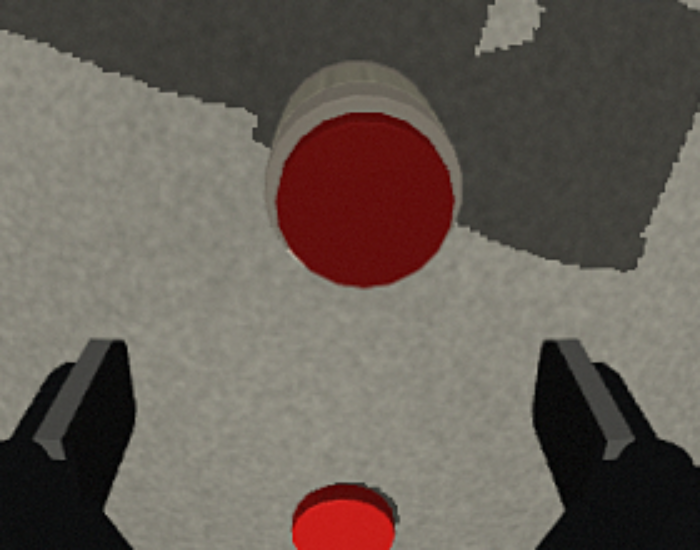

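The crop shows the white tall jar with its cap at (365,200). The yellow look-alikes are up and to the right, at lane (201,-152) and (300,-55), so this is the one I want.

```bash
python3 -m jog '[[4,5,20,0,0,0,-1],[3,4.5,30,0,0,0,-1],[0,0,30,0,0,0,-1],[0,0,30,0,0,0,-1],[0,0,22,0,0,0,-1],[0,0,0,0,0,0,-1],[0,0,0,0,0,0,0],[0,0,0,0,0,0,0.4],[0,0,0,0,0,0,0.4],[0,0,0,0,0,0,0.4]]' 20
python3 - <<'E'
from h import *
s=read_state();print(lane(s["ee_pos"]),s["force"]);caps(89)
E
```

```text
time_s: 25.25
ee_pos: [679.7, -155.1, 31.9]
orientation: [0.685, 0.728, 0.0, 0.001]
force: [-0.3, -0.3, -1.8]
finger_gap: 65.3
grip_force: 23.2
[ 117.7 -251.1] [-0.30148094 -0.28704102 -1.76765151]
cap [  417     3    95   148 11764] lane [ 191.5 -153. ]
cap [  183   257   141    93 10343] lane [ 117.7 -238.6]
tcp lane [ 117.5 -251.1] 31.6 yaw [2.15201668e+00 2.28739188e+00 9.24574205e-04] t 25.3
```

```bash
python3 -m jog '[[6,-7,0.5,0,0,0,0.4],[10,-10,0,0,0,0,0.4],[13,-11,0,0,0,0,0.4],[13,-11,0,0,0,0,0.4],[13,-11,0,0,0,0,0.4],[13,-11,0,0,0,0,0.4],[13,-11,0,0,0,0,0.4],[13,-11,0,0,0,0,0.4],[13,-11,0,0,0,0,0.4],[13,-10,0,0,0,0,0.4]]' 20
python3 -m jog '[[13,-7,0,0,0,0,0.4],[13,-5,0,0,0,0,0.4],[12,-1,0,0,0,0,0.4],[5,0,0,0,0,0,0.4],[0,0,0,0,0,0,0.4]]' 20
python3 - <<'E'
from h import *
caps(89)
E
```

```text
time_s: 26.3
ee_pos: [569.0, -41.4, 31.5]
orientation: [0.685, 0.728, 0.001, 0.002]
force: [2.9, -2.2, 2.9]
finger_gap: 65.3
grip_force: 23.6
time_s: 26.8
ee_pos: [553.6, 0.3, 32.4]
orientation: [0.685, 0.729, 0.001, 0.002]
force: [0.6, -7.4, 17.9]
finger_gap: 65.4
grip_force: 25.2
cap [  182   257   144    93 10315] lane [  1.6 -76. ]
cap [494 332  18  45 543] lane [ 170.9 -147.5]
tcp lane [  1.6 -88.1] 32.4 yaw [2.14935619 2.28680277 0.00238752] t 26.85
```

```bash
python3 -m jog '[[0,0,0,0,0,0,0],[0,0,0,0,0,0,-1],[0,0,0,0,0,0,-1],[0,0,-35,0,0,0,-1],[0,0,-45,0,0,0,-1],[0,0,-10,0,0,0,-1],[-28,-1.5,0,0,0,0,0],[-29,0,0,0,0,0,1],[0,0,0,0,0,0,1],[0,0,0,0,0,0,1]]'
python3 -m jog '[[0,0,30,0,0,0,1],[0,0,40,0,0,0,1],[0,0,22,0,0,0,1],[0,0,0,0,0,0,1],[5,0,0,0,0,0,1],[5,0,0,0,0,0,1],[5,0,0,0,0,0,1],[8,0,0,0,0,0,1],[10,0,0,0,0,0,1],[0,0,0,0,0,0,1]]'
python3 - <<'E'
from h import *
caps(89);print(read_state()["finger_gap"])
E
```

```text
time_s: 27.85
ee_pos: [553.6, -56.5, 119.5]
orientation: [0.686, 0.728, -0.0, -0.001]
force: [-1.0, -0.7, -0.6]
finger_gap: 28.2
grip_force: 0.0
time_s: 28.85
ee_pos: [552.5, -22.2, 28.7]
orientation: [0.685, 0.729, 0.0, 0.0]
force: [0.5, -1.7, -1.0]
finger_gap: -0.1
grip_force: 0.0
cap [  175   132   180   172 23814] lane [  2.7 -61.7]
tcp lane [  -1.  -110.8] 28.6 yaw [2.15114711e+00 2.28947032e+00 2.89580288e-04] t 28.9
0.023174088744124736
```

```bash
python3 -m jog '[[-2,1.5,0,0,0,0,1],[6,1,0,0,0,0,1],[11,0,0,0,0,0,1],[11,0,0,0,0,0,1],[11,0,0,0,0,0,1],[11,0,0,0,0,0,1],[11,0,0,0,0,0,1],[11,0,0,0,0,0,1],[11,0,0,0,0,0,1],[11,0,0,0,0,0,1]]'
python3 -m jog '[[8,-1,0,0,0,0,1],[5,0,0,0,0,0,1],[4,0,0,0,0,0,1],[2,0,0,0,0,0,1],[0,0,0,0,0,0,1]]'
python3 - <<'E'
from h import *
caps(89);s=read_state();print(s["force"])
E
```

```text
time_s: 29.9
ee_pos: [549.2, 69.4, 28.3]
orientation: [0.685, 0.728, -0.0, -0.0]
force: [-0.7, -2.4, -0.2]
finger_gap: -0.4
grip_force: 0.4
time_s: 30.4
ee_pos: [547.2, 87.4, 28.3]
orientation: [0.685, 0.728, 0.0, -0.0]
force: [-0.9, 0.1, 0.1]
finger_gap: 0.1
grip_force: 0.0
cap [  177     0   152   103 13111] lane [ 0.9 98.2]
cap [  163   133   180   172 24027] lane [ 0.8 47.7]
tcp lane [ 0.7 -0.7] 28.3 yaw [-2.15276036e+00 -2.28783817e+00  8.43432144e-05] t 30.45
[ 0.20291782  0.01620438 -0.81854419]
```

```bash
python3 -m jog '[[1,0,0,0,0,0,1],[0.5,0,0,0,0,0,1],[0.5,0,0,0,0,0,1],[0,0,0,0,0,0,1]]'
python3 -m jog '[[0.5,0,0,0,0,0,1],[0.5,0,0,0,0,0,1],[0,0,0,0,0,0,1]]'
python3 -m jog '[[-10,0,0,0,0,0,1],[-20,0,0,0,0,0,1],[-30,0,-5,0,0,0,1],[-30,0,-20,0,0,0,1],[-30,-10,-30,0,0,0,0.5],[-10,-20,-40,0,0,0,0],[0,-30,-30,0,0,0,0],[20,-30,0,0,0,0,0],[30,-10,0,0,0,0,0],[0,0,0,0,0,0,0]]'
python3 - <<'E'
from h import *
P=wpose();caps(89)
for r in landmark_of('wrist','gate_grip')[:3]:print(r['conf'],r['point'],lane(wray(P,r['point'],69)))
print(read_state()["finger_gap"])
E
```

```text
time_s: 30.85
ee_pos: [547.1, 88.3, 28.3]
orientation: [0.685, 0.728, -0.0, 0.0]
force: [0.7, -8.1, 0.8]
finger_gap: 0.3
grip_force: 1.3
time_s: 31.15
ee_pos: [547.0, 88.5, 28.3]
orientation: [0.685, 0.728, -0.001, 0.001]
force: [0.8, -12.9, 0.6]
finger_gap: -0.2
grip_force: 2.3
time_s: 32.15
ee_pos: [449.8, 5.9, 153.6]
orientation: [0.685, 0.729, 0.0, -0.001]
force: [-0.3, -0.1, -0.2]
finger_gap: 42.7
grip_force: 0.0
cap [ 346    0   60   23 1019] lane [-11.4  82.2]
cap [ 354   27   70   72 3949] lane [-2.2 40.9]
cap [492 246  20  44 632] lane [ 182.5 -149.1]
tcp lane [-100.1  -76.7] 153.6 yaw [2.15080605e+00 2.28988626e+00 7.45714583e-04] t 32.2
0.61 [256.4, 138.2] [-99.  -21.3]
42.79239249665076
```

All three jars are seated, with the tall one centred about 44 mm past the gate line. Now the gate post at lane (-99,-21.5).

```bash
python3 -m jog '[[30,1,0,0,0,0,0],[25,0,0,0,0,0,0],[0,0,30,0,0,0,0],[0,0,40,0,0,0,0],[0,0,30,0,0,0,0],[0,0,0,0,0,0,0.4],[0,0,0,0,0,0,1],[0,0,0,0,0,0,1],[0,0,0,0,0,0,1],[0,0,0,0,0,0,1]]' 25
python3 - <<'E'
from h import *
s=read_state();print(lane(s["ee_pos"]),s["force"])
E
```

```text
time_s: 33.25
ee_pos: [448.8, 58.9, 53.1]
orientation: [0.685, 0.728, -0.001, -0.0]
force: [2.2, -2.8, -28.4]
finger_gap: 15.5
grip_force: 25.6
[-99.3 -22.9] [  2.22232476  -2.82030197 -28.38167719]
```

```bash
python3 -m jog '[[0,0,1,0,0,0,1],[0,0,0.6,0,0,0,1],[0,0,0,0,0,0,1]]' 25
python3 -m jog '[[0,6,0,0,0,0,1],[0,10,0,0,0,0,1],[0,10,0,0,0,0,1],[0,10,0,0,0,0,1],[0,10,0,0,0,0,1],[0,10,0,0,0,0,1],[0,10,0,0,0,0,1],[0,10,0,0,0,0,1],[0,10,0,0,0,0,1],[0,5,0,0,0,0,1]]' 25
python3 - <<'E'
from h import *
s=read_state();print(lane(s["ee_pos"]),s["force"])
E
```

```text
time_s: 33.55
ee_pos: [450.5, 59.0, 53.0]
orientation: [0.685, 0.728, 0.001, 0.001]
force: [-0.5, -5.7, -2.7]
finger_gap: 15.8
grip_force: 29.1
time_s: 34.55
ee_pos: [542.1, 64.6, 52.9]
orientation: [0.685, 0.728, 0.001, 0.001]
force: [-1.4, -5.7, 2.0]
finger_gap: 15.6
grip_force: 29.9
[ -5.8 -23.1] [-1.40031934 -5.65895476  1.99114973]
```

```bash
python3 -m jog '[[0,2,0,0,0,0,1],[0,2,0,0,0,0,1],[0,1,0,0,0,0,1],[0,0,0,0,0,0,1]]' 25
python3 -m jog '[[0,1,0,0,0,0,1],[0,0,0,0,0,0,1]]' 25
python3 -c "
from h import *
s=read_state();print(lane(s['ee_pos']),s['force'])"
```

```text
time_s: 34.95
ee_pos: [546.6, 64.9, 52.9]
orientation: [0.685, 0.728, 0.001, 0.001]
force: [-0.4, -5.3, -0.2]
finger_gap: 15.5
grip_force: 29.6
time_s: 35.15
ee_pos: [547.5, 64.9, 53.0]
orientation: [0.685, 0.728, 0.001, 0.001]
force: [-0.7, -5.8, -0.0]
finger_gap: 15.5
grip_force: 29.6
[ -0.4 -23.1] [-0.65902474 -5.82339605 -0.03264163]
```

```bash
for i in 1; do python3 -m jog '[[0,0.7,0,0,0,0,1],[0,0.7,0,0,0,0,1],[0,0,0,0,0,0,1]]' 25; done
python3 -m jog '[[0,0.5,0,0,0,0,1],[0,0,0,0,0,0,1]]' 25
```

```text
time_s: 35.45
ee_pos: [547.6, 64.9, 52.9]
orientation: [0.685, 0.728, -0.0, 0.0]
force: [-4.3, -6.5, 4.4]
finger_gap: 15.3
grip_force: 30.2
time_s: 35.65
ee_pos: [547.7, 64.9, 52.9]
orientation: [0.685, 0.728, -0.001, -0.0]
force: [-6.5, -4.9, 5.5]
finger_gap: 15.7
grip_force: 30.4
```

The gate is against its stop. Now let go, rise and inspect.

```bash
python3 -m jog '[[0,0.7,0,0,0,0,1],[0,0,0,0,0,0,0.4],[0,0,0,0,0,0,0],[0,0,0,0,0,0,0],[0,0,-20,0,0,0,0],[0,0,-40,0,0,0,0],[-20,0,-40,0,0,0,0],[-30,0,-40,0,0,0,0],[-30,0,-40,0,0,0,0],[0,0,0,0,0,0,0]]' 25
python3 - <<'E'
from h import *
P=wpose();caps(62)
for r in landmark_of('wrist','gate_grip')[:2]:print(r['conf'],r['point'],lane(wray(P,r['point'],69)))
im=cv2.imread("pics/last.png");cv2.imwrite("pics/end.png",cv2.resize(im,(800,600)))
E
```

```text
time_s: 36.65
ee_pos: [558.0, -17.0, 237.9]
orientation: [0.686, 0.728, 0.004, 0.005]
force: [0.5, -0.1, -0.5]
finger_gap: 42.6
grip_force: 0.0
cap [ 218   11   57   54 2430] lane [ 0.5 46.9]
cap [ 469  115   33   44 1171] lane [322.6 -44.6]
cap [ 394  196   42   45 1426] lane [ 216.8 -159.9]
tcp lane [   3.3 -104.1] 235.0 yaw [2.15152806 2.28160744 0.00767401] t 36.7
0.83 [244.6, 98.2] [ -1.4 -19.8]
```

View pics/end.png

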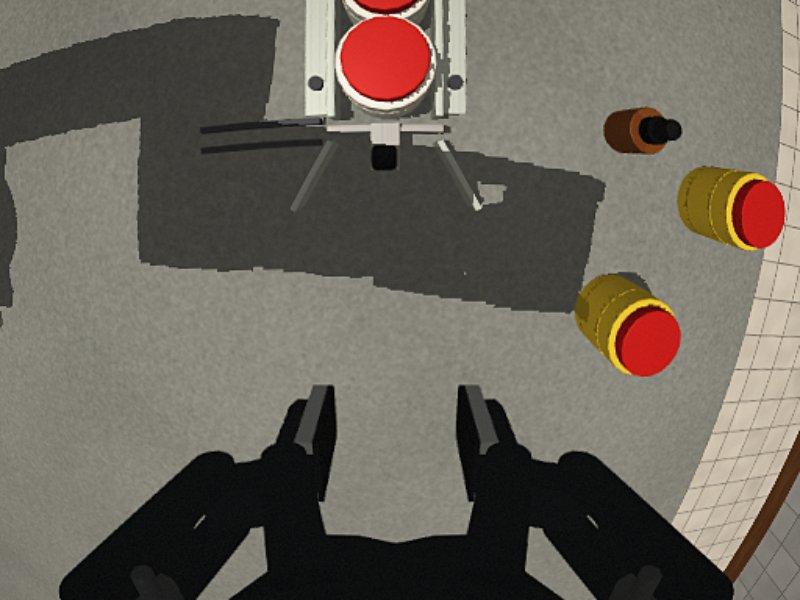

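The gate plate spans the mouth at (386,128) with its post centred at (385,155). The tall jar stands upright behind it at (386,60), next in line is a short one at (386,5), and the gripper is clear of everything.

```bash
python3 -c "
from rig import *
print(hand_in())"
```

```text
the job is handed in; nothing more can be done
None
```

The job is handed in: both short jars then the tall jar are in the lane, with the gate closed against its stop and released. While I first pulled one short jar along by its cap, it bound and leaned forward a few degrees at the mouth, and its rear edge may have come off the bench; it settled upright when released, and I pushed it in from behind.

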